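# Tilt-test a settled sample on the tilting stand

### The arm

A 6-joint arm with a two-finger parallel gripper is mounted at the origin on a cart in front of the work surface, level with it; the furniture and walls round the work are solid. World frame = base frame: x ahead of the robot, y to its left, z up, the work surface at z = 0. Lengths are in m, angles in rad, forces in N, time in s.
With the tool pointing down it reaches from about 0.35 to 0.775 m from the base axis. Payload 5.5 kg.
Tool frame: the origin (TCP) lies midway between the tips of the shut fingers; the grasp point (between the pads) lies 19 mm behind it; z points along the fingers, y is the line along which they close (so a half turn about z gives the same grasp; the last joint's range is limited). The gripper opens to 85 mm and grips with 20 to 120 N. Pads are 22 mm wide; open, the fingers measure 114 mm over their backs; the gripper's body (76 mm by 85 mm) begins 54 mm behind the grasp point. The pads swing forward as they close: fully open they stand 13 mm farther back than shut.
Start: joints at [-1.484, 0.313, 0.046, 1.304, 0, 1.431], TCP at [0.129, -0.56, 0.231] pointing down, gripper open.
Joint ranges: [-2.76, 2.76], [-0.86, 1.69], [-1.03, 1.26], [-2.2, 2.34], [-1.47, 1.5], [-3.14, 3.14]. Speed limits (rad/s): [2.57, 2.57, 3.14, 3.14, 3.14, 3.14].

### API

Orientations are given as a unit quaternion [w, x, y, z].
In Python, from workcell import telemetry, imaging, env gives the robot as it stands. The module is installed in compiled form; this text tells all that it offers.
- The arm moves only by the tool step_arm, never from a script. Its argument "moves" is a list of rows, each a list of 3 entries, a list of its own where there are three numbers: the shift along the tool's x, y, z in mm, then the turn, a rotation vector about the tool's x, y, z in rad, then the finger opening in mm, from 0 to 85.4. A call has 1 to 8 rows; each row is the pose to reach, as a shift and turn from the pose commanded when the call began, along the tool's axes at that moment; what a row does not reach only later rows make up. A row lasts 1/12 s, in which the tool goes at most 41.7 mm and 7.16 degrees, less where a joint would pass 70% of its speed; a pose out of reach is approached as far as the arm can. A call with a gripper value outside its range is refused whole. The fingers move at their own pace and stop on an object; "grip_force" is the grip in N (left out, the last holds). Time passes only in rows, so rows that repeat a pose let the fingers close. It gives the time, the measured TCP pose, the force, the opening and the grip force at its end, in the units of the state.
- telemetry.get_state(): the state, without advancing time (a new reading comes with each control period).
- imaging.read_camera(name): name is "scene" or "side" or "wrist"; returns the picture (420x560x3 uint8, red, green, blue); there is no depth.
- imaging.camera_params(name): a dict with "camera_matrix" (3x3 intrinsics, pixels), "pose" (4x4, takes a point from camera to world coordinates). Camera axes: x right, y up, looking along -z (the intrinsics and any distortion apply to the point x, -y, -z); pixel columns grow to the right and rows downward; lengths in m; the calibration is good to about 2 mm. A picture is of the moment at which its call begins: read the wrist's pose just before it. camera_params takes no time and is no camera call; for the wrist camera it gives the pose at the moment of the call.
- env.hand_in(): hands the job in; it is judged then, once.
The state is a dict: "clock": time; "joint_pos": joint angles; "qvel": joint speeds; "tau": joint torques, N m; "tcp_pos": TCP position; "orientation": TCP orientation; "wrist_force": force on the tool from outside, world axes, zero at the start; "ft_torque": the same for the moment, N m; "finger_gap": finger opening in m; "grip_force": force on a finger pad.
Only numpy, scipy, OpenCV 4.12 (cv2) and the standard library are available. Lean on these libraries where they do the work, as an engineer would, in place of code of your own. Each camera call takes 0.05 s, during which the arm holds its last target. There are 200 camera calls.

### The job

Stand the blue-lidded sample cup upright in the white cradle of the tilting stand and let go of it. Then raise the table by its front handle until it is in line with the red set arm, hold it still there for about two seconds, and lower it gently all the way back to level, leaving the cup in the cradle and letting go of the handle. Do not drop the table, do not shift the red arm, and leave the other things on the counter where they are.

Things in the scene. Friction and masses are not known exactly. Their poses are not given: they have to be found in the camera images.
- sample_mid (a point): Centre (half-way up) of the sample cup: a closed, translucent cup with a blue screw lid, 61 mm across and 63 mm high (solid to 58 mm across and 60 mm high, straight sides), about 40 g, loose on the counter. It can be gripped across lid and body from above, in any direction. z points up through the lid. It is the only blue-lidded cup.
- sample: The same sample cup; origin at the centre of its underside, z up.
- cradle (a point): Centre of the floor of the white cradle on the metal tilting table. The cradle is a square pocket, 72 x 72 mm inside; its walls are 5 mm thick and stand above the floor: 35 mm on the far (+x) side, 13 mm on the other three. x points from the handle towards the hinge, y to the left, z out of the table (up when level); the frame tilts with the table. When the table is level the floor is 49 mm above the counter.
- handle (a point): Middle of the table's front handle: a round horizontal steel bar, 10 mm thick, 112 mm long along the stand's y, held at its ends by two arms; 45 mm clear of the table's front edge and 75 mm above the counter when level. In the table's frame it lies 235 mm from the hinge axis towards -x and 30 mm above it. It turns with the table; it is free to be pinched from above with the fingers closing along the stand's x, and the bar can turn between the fingers as the table tilts.
- hinge (a point): Middle of the hinge axis of table and red set arm, on the fixed stand, 45 mm above the counter. Axes are those of the stand: x from the handle towards the hinge (away from the robot), y to the left along the hinge axis, z up.
- table (a joint): Angle of the tilting table, rad: 0 = level (resting), growing as the handle end is raised, up to 0.9. Table about 0.6 kg with a damped hinge; it sinks back by its own weight if let go (about 3 N at the handle holds it up).
- set_arm (a joint): Angle of the red set arm, rad: 0 = level, growing as its free end points higher, on the same axis as the table; the table is in line with it when both angles are equal. Somewhere from 0.35 to 0.65. Stiff: it stays where it is set.
- set_mark (a point): Red knob end of the red set arm: a flat red bar 10 mm wide beside the table's left edge, 135 mm to the left of the table's centre line, pointing from the hinge towards the handle end; this point is 200 mm from the hinge axis. A yellow pointer on the table's left edge, in the table's plane, points at the red arm when they are in line.
- stand: The fixed tilting stand, grey base plate 235 x 200 mm; origin on the counter, x towards the hinge, y left. The hinge is at x = +110 mm, the level handle at x = -125 mm, the level cradle at x = +10 mm. On its left, 153 mm from the centre line, stands a thin graduated steel arc on which the red arm rides; its top is 190 mm above the counter: pass over it.
- reagent_mid (a point): Bystander: centre of a white plastic bottle with a green label, 58 mm across, 126 mm high.
- cup_open_mid (a point): Bystander: centre of an open clear cup without lid, 59 mm across, 60 mm high.
Things that resemble listed ones, but are neither listed nor needed, are in the scene too. Leave any pink or purple look-alike of the sample alone.

How it is judged:
By the outcome, as a careful person would: the job done as asked, in the order asked, and still so for the second after the job is handed in, with the robot touching nothing.
It also fails if it takes over 64 s, if anything falls off the work surface, if the arm or the gripper's body presses on something with over 40 N, if the wrist force passes 120 N, or if a joint passes its speed limit or range.

## Working session

There is one attempt and no reset: what is moved stays moved. The work goes in short steps, Python scripts to look and compute and a tool call to move; the robot and the scene stay as the last step left them, time stands still between calls to the robot, and variables do not carry over. Pictures are saved under pics/ and viewed, at most 10 in all, crops included, and the job is handed in when it is done.

Besides the shell and the picture viewer there is one more tool, called after "Request:" by a JSON object that holds its "method" and its "body". step_arm: Moves the arm, as the interface text tells. Its arguments: {"type":"object","properties":{"moves":{"type":"array"},"grip_force":{"type":"number"}},"required":["moves"]}

```bash
mkdir -p pics; python3 - <<'E'
from workcell import telemetry, imaging
import cv2, numpy as np
print(telemetry.get_state())
for n in ("scene","side"):
    cv2.imwrite(f"pics/{n}0.png", cv2.resize(imaging.read_camera(n)[:,:,::-1],None,fx=1.4,fy=1.4,interpolation=cv2.INTER_CUBIC))
    p=imaging.camera_params(n); print(n,p)
E
```

```text
{'clock': 0.0, 'joint_pos': array([-1.48361739e+00,  3.13993997e-01,  4.49578678e-02,  1.30362263e+00,
        9.41926003e-06,  1.43119625e+00]), 'qvel': array([ 0.00231143, -0.00145251,  0.00144647, -0.00057783,  0.00158775,
       -0.00183748]), 'tau': array([-1.43795151e-03, -4.80630147e+01,  2.98530453e+01,  1.95578038e-02,
       -4.06320614e-04,  5.04654707e-06]), 'tcp_pos': array([ 0.12922978, -0.559745  ,  0.23040391]), 'orientation': array([-9.30771493e-04,  9.93577865e-01,  1.13146628e-01,  2.91128871e-05]), 'wrist_force': array([-0.05672944, -0.66601204, -0.37988795]), 'ft_torque': array([-0.01998134,  0.05097675,  0.00916483]), 'grip_force': 0.0, 'finger_gap': 0.08523717680744755}
scene {'camera_matrix': array([[419.20754981,   0.        , 281.53841217],
       [  0.        , 419.20754981, 203.08519238],
       [  0.        ,   0.        ,   1.        ]]), 'pose': array([[-0.69443113,  0.35387968, -0.6265258 , -0.16149448],
       [-0.71914082, -0.37100974,  0.58752723,  0.64822083],
       [-0.02453323,  0.85855748,  0.51213004,  0.65428188],
       [ 0.        ,  0.        ,  0.        ,  1.        ]])}
side {'camera_matrix': array([[489.87781651,   0.        , 272.91589279],
       [  0.        , 489.87781651, 206.79242619],
       [  0.        ,   0.        ,   1.        ]]), 'pose': array([[-0.89768772,  0.17275427, -0.40535505,  0.00960425],
       [-0.44060903, -0.36136677,  0.82175285,  1.01141876],
       [-0.00452053,  0.91628054,  0.4005116 ,  0.55316037],
       [ 0.        ,  0.        ,  0.        ,  1.        ]])}
```

View pics/scene0.png

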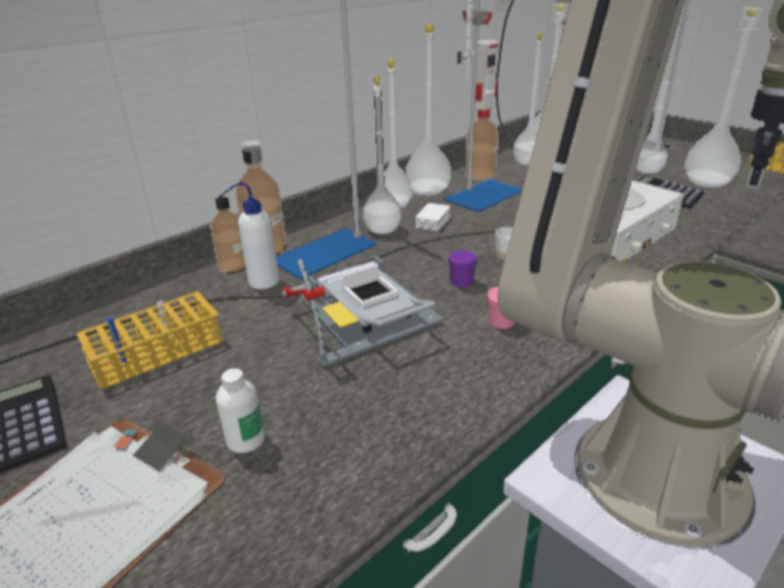

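View pics/side0.png

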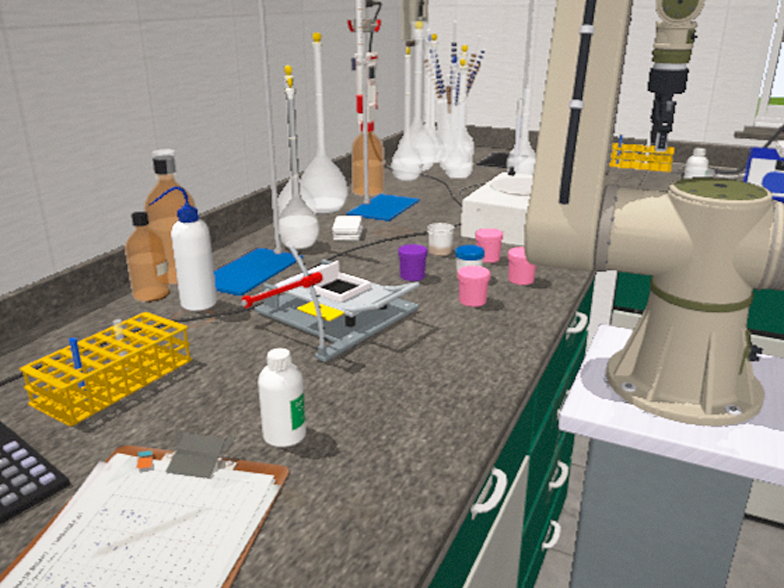

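The side view shows four candidates: blue lid at (470,258), pink cups at (474,285), (489,243) and (521,265), and a purple cup at (412,262). Only the first has a blue lid on a translucent body. The open clear cup is at (440,238). I'll confirm in an enlarged crop and use it for measuring too.

```bash
python3 - <<'E'
from workcell import imaging
import cv2
a=imaging.read_camera("side")[:,:,::-1]
c=a[150:265,165:395]
cv2.imwrite("pics/sidecrop.png", cv2.resize(c,(782,391),interpolation=cv2.INTER_CUBIC)) # x3.4
E
```

```text
(no output)
```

View pics/sidecrop.png

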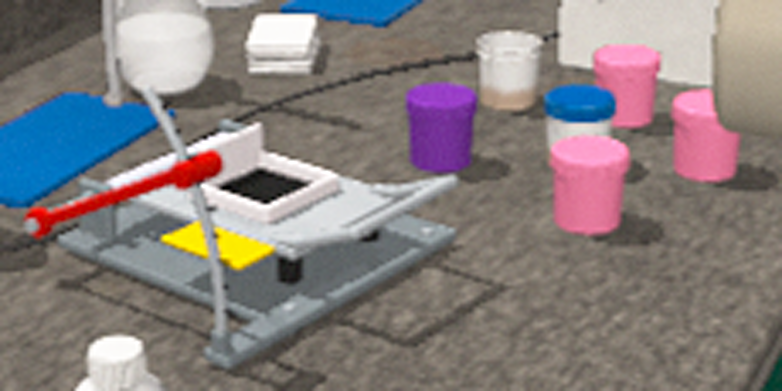

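The crop confirms it: the blue-lidded cup's lid is at crop (580,103), with the translucent body partly behind the pink cup at (588,185).

```bash
cat > h.py <<'E'
import numpy as np, cv2
from workcell import imaging, telemetry
from scipy.spatial.transform import Rotation as R
def ray(P,px):
    K=P["camera_matrix"];T=P["pose"]
    d=np.linalg.solve(K,[px[0],px[1],1.]);d=T[:3,:3]@(d*[1,-1,-1]);return T[:3,3],d
def atz(P,px,z):
    o,d=ray(P,px);return o+d*(z-o[2])/d[2]
def proj(P,X):
    T=P["pose"];c=(np.atleast_2d(X)-T[:3,3])@T[:3,:3];c=c*[1,-1,-1];u=c@P["camera_matrix"].T;return u[:,:2]/u[:,2:]
def tool():
    s=telemetry.get_state();q=s["orientation"];return s["tcp_pos"],R.from_quat(np.r_[q[1:],q[0]])
def delta(target):  # mm in tool axes
    p,r=tool();return r.inv().apply(np.asarray(target)-p)*1e3
E
python3 - <<'E'
from h import *
P=imaging.camera_params("side")
f=lambda x,y:(165+(x)/3.4,150+y/3.4)
for n,x,y,z in [("blue",580,97,.063),("pinkN",588,153,.06),("pinkB",628,56,.06),("pinkR",712,102,.06),("purple",442,96,.06),("open",510,40,.06),
 ("baseFL",215,350,.01),("baseFR",452,232,.01),("baseBL",65,238,.01),("handR",452,180,.075),("handL",300,247,.075),("crFL",268,210,.062),("crFR",338,178,.062)]:
    print(n,atz(P,f(x,y),z).round(3))
p,r=tool();print(r.as_matrix().round(2)); W=imaging.camera_params("wrist")["pose"]; print(r.inv().apply(W[:3,3]-p), (r.inv().as_matrix()@W[:3,:3]).round(2))
E
```

```text
blue [ 0.433 -0.254  0.063]
pinkN [ 0.387 -0.145  0.06 ]
pinkB [ 0.432 -0.382  0.06 ]
pinkR [ 0.331 -0.298  0.06 ]
purple [ 0.542 -0.214  0.06 ]
open [ 0.545 -0.379  0.06 ]
baseFL [0.536 0.177 0.01 ]
baseFR [ 0.467 -0.064  0.01 ]
baseBL [0.731 0.074 0.01 ]
handR [ 0.448 -0.018  0.075]
handL [0.494 0.13  0.075]
crFL [0.558 0.062 0.062]
crFR [ 0.539 -0.012  0.062]
[[ 0.97  0.22 -0.  ]
 [ 0.22 -0.97  0.  ]
 [ 0.   -0.   -1.  ]]
[ 7.78202087e-02 -6.18546123e-05 -1.42935968e-01] [[-0.    0.95  0.3 ]
 [ 1.    0.   -0.  ]
 [-0.    0.3  -0.95]]
```

Request:
{"method": "step_arm", "body": {"moves": [[[34,-21,-2],[0,0,-0.12],85],[[68,-43,-5],[0,0,-0.24],85],[[102,-64,-7],[0,0,-0.36],85],[[136,-86,-10],[0,0,-0.48],85],[[170,-107,-12],[0,0,-0.6],85],[[204,-128,-15],[0,0,-0.72],85],[[238,-150,-17],[0,0,-0.84],85],[[272,-171,-20],[0,0,-0.96],85]]}}

```text
clock: 0.82
tcp_pos: [0.3567, -0.3306, 0.2512]
orientation: [-0.0, 0.827, 0.562, 0.0]
wrist_force: [0.1, -0.8, -0.1]
finger_gap: 0.0852
grip_force: 0.0
```

```bash
python3 - <<'E'
from h import *
p,r=tool();print(p,r.as_matrix().round(3));print(delta([.433,-.254,.25]))
E
```

```text
[ 0.35668853 -0.33063818  0.25120544] [[ 0.369  0.929 -0.   ]
 [ 0.929 -0.369  0.   ]
 [ 0.    -0.    -1.   ]]
[99.406957   42.60377446  1.21608186]
```

Request:
{"method": "step_arm", "body": {"moves": [[[33,14,0],[0,0,-0.12],85],[[66,28,0],[0,0,-0.24],85],[[99,43,0],[0,0,-0.36],85],[[99,43,0],[0,0,-0.48],85],[[99,43,0],[0,0,-0.6],85],[[99,43,0],[0,0,-0.72],85],[[99,43,0],[0,0,-0.84],85],[[99,43,0],[0,0,-0.96],85]]}}

```text
clock: 1.48
tcp_pos: [0.4328, -0.2564, 0.2509]
orientation: [-0.0, 0.474, 0.88, 0.0]
wrist_force: [-0.6, 0.3, -0.3]
finger_gap: 0.085
grip_force: 0.0
```

Request:
{"method": "step_arm", "body": {"moves": [[[0,0,0],[0,0,-0.12],85],[[0,0,0],[0,0,-0.24],85],[[0,0,0],[0,0,-0.36],85],[[0,0,0],[0,0,-0.48],85],[[0,0,0],[0,0,-0.6],85],[[0,0,0],[0,0,-0.697],85]]}}

```text
clock: 1.98
tcp_pos: [0.4326, -0.2567, 0.251]
orientation: [-0.0, 0.145, 0.989, 0.0]
wrist_force: [-0.3, -0.1, 0.1]
finger_gap: 0.0849
grip_force: 0.0
```

```bash
python3 - <<'E'
from h import *
p,r=tool();print(p,r.as_matrix().round(3))
P=imaging.camera_params("wrist");a=imaging.read_camera("wrist")
np.save("w1.npy",P["pose"])
cv2.imwrite("pics/w1.png",a[:,:,::-1])
h=cv2.cvtColor(a,cv2.COLOR_RGB2HSV);m=cv2.inRange(h,(98,150,60),(115,255,255))
n,l,st,c=cv2.connectedComponentsWithStats(m)
for i in range(1,n):
    if st[i,4]>200: print(st[i],c[i],atz(P,st[i,:2]+st[i,2:4]/2,.063))
E
```

```text
[ 0.43264325 -0.2566982   0.25099441] [[-0.958  0.288 -0.001]
 [ 0.288  0.958  0.   ]
 [ 0.001  0.    -1.   ]]
[ 256  163   53   53 2195] [281.62414579 188.93712984] [ 0.43574869 -0.26012352  0.063     ]
[ 432  385   52   35 1199] [456.91492911 405.30608841] [ 0.80838343 -0.11039654  0.063     ]
```

View pics/w1.png

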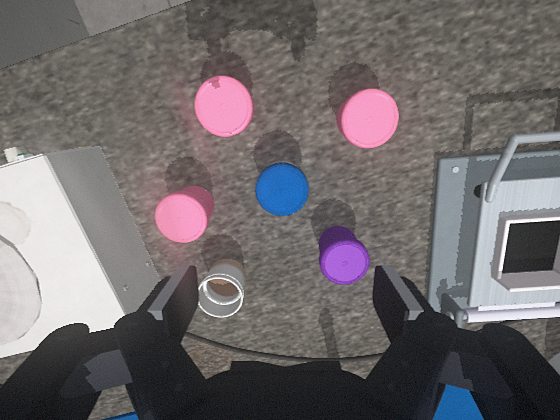

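The wrist view shows the blue lid at (282,189), clear of the three pinks, the purple (344,258) and the open cup (221,293). Descending to grasp.

Request:
{"method": "step_arm", "body": {"moves": [[[-4,-2.4,35],[0,0,0],85],[[-4,-2.4,75],[0,0,0],85],[[-4,-2.4,115],[0,0,0],85],[[-4,-2.4,150],[0,0,0],85],[[-4,-2.4,180],[0,0,0],85],[[-4,-2.4,205],[0,0,0],85],[[-4,-2.4,223],[0,0,0],85],[[-4,-2.4,231],[0,0,0],85]]}}

```text
clock: 2.7
tcp_pos: [0.4341, -0.2588, 0.0174]
orientation: [-0.002, 0.149, 0.989, 0.001]
wrist_force: [-0.5, 0.7, 0.6]
finger_gap: 0.0849
grip_force: 0.0
```

Request:
{"method": "step_arm", "body": {"moves": [[[0,0,0],[0,0,0],70],[[0,0,0],[0,0,0],62],[[0,0,0],[0,0,0],50],[[0,0,0],[0,0,0],50],[[0,0,0],[0,0,0],50],[[0,0,0],[0,0,0],50]], "grip_force": 25}}

```text
clock: 3.2
tcp_pos: [0.4367, -0.261, 0.0214]
orientation: [0.001, 0.148, 0.989, -0.001]
wrist_force: [0.1, 0.5, 2.3]
finger_gap: 0.057
grip_force: 27.2
```

Request:
{"method": "step_arm", "body": {"moves": [[[0,0,-15],[0,0,0],50],[[0,0,-45],[0,0,0],50],[[0,0,-85],[0,0,0],50],[[0,0,-125],[0,0,0],50],[[0,0,-160],[0,0,0],50],[[-5,20,-190],[0,0,0],50],[[-13,52,-210],[0,0,0],50],[[-22,90,-220],[0,0,0],50]]}}

```text
clock: 3.87
tcp_pos: [0.4847, -0.1819, 0.2445]
orientation: [0.003, 0.15, 0.989, -0.001]
wrist_force: [0.8, -0.7, -0.3]
finger_gap: 0.0568
grip_force: 27.1
```

Request:
{"method": "step_arm", "body": {"moves": [[[-9,38,-5],[0,0,0],50],[[-18,76,-10],[0,0,0],50],[[-27,114,-12],[0,0,0],50],[[-36,152,-12],[0,0,0],50],[[-45,188,-12],[0,0,0],50],[[-50,213,-12],[0,0,0],50],[[-53,224,-12],[0,0,0],50],[[-53,224,-12],[0,0,0],50]]}}

```text
clock: 4.53
tcp_pos: [0.6006, 0.0201, 0.252]
orientation: [0.0, 0.147, 0.989, 0.0]
wrist_force: [-0.3, -0.3, -0.3]
finger_gap: 0.0571
grip_force: 27.1
```

```bash
python3 - <<'E'
from h import *
p,r=tool();print(p,r.as_matrix().round(3))
P=imaging.camera_params("wrist");a=imaging.read_camera("wrist")
np.save("w2.npy",P["pose"])
cv2.imwrite("pics/w2.png",cv2.resize(a[:,:,::-1],None,fx=1.4,fy=1.4,interpolation=cv2.INTER_CUBIC))
E
```

```text
[0.60056993 0.02009466 0.25203515] [[-0.957  0.29   0.   ]
 [ 0.29   0.957  0.   ]
 [-0.     0.    -1.   ]]
```

View pics/w2.png

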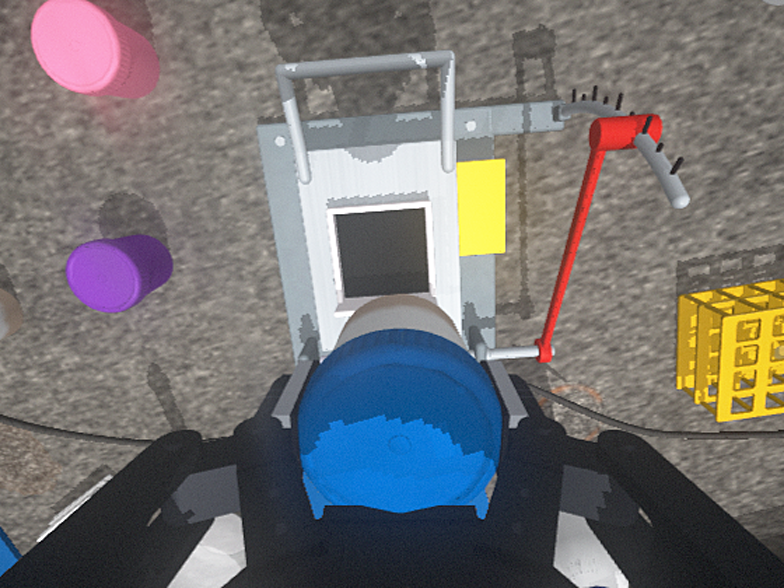

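The wrist view (1.4x) shows handle bar ends at (283,70) and (450,57), front cradle corners at (330,209) and (431,203), the red arm pivot at (543,350), and its knob at (602,134).

```bash
cat > fit.py <<'E'
from h import *
from scipy.optimize import least_squares
W=imaging.camera_params("wrist");W=dict(W,pose=np.load("w2.npy"));S=imaging.camera_params("side")
s=lambda x,y:(165+x/3.4,150+y/3.4)
def pts(v):
    x,y,a,t=v;c=np.array([x,y,0]);A=R.from_rotvec([0,0,a])
    L=np.array([[-.125,-.053,.075],[-.125,.053,.075],[-.031,-.041,.062],[-.031,.041,.062],[.11,.135,.045],[.11-.2*np.cos(t),.135,.045+.2*np.sin(t)]])
    return A.apply(L)+c
wp=np.array([(283,70),(450,57),(330,209),(431,203),(543,350),(602,134)])/1.4
sp=np.array([s(212,163)])
def res(v,w=1):
    X=pts(v);return np.r_[(proj(W,X)-wp).ravel(),(proj(S,X[5])-sp).ravel()*w]
if __name__=="__main__":
  for w in (1,0):
    r=least_squares(res,[.59,.02,-.29,.5],args=(w,));print(r.x.round(4));print(r.fun.round(1))
  print(delta(np.r_[(R.from_rotvec([0,0,r.x[2]]).apply([.01,0,0])+[r.x[0],r.x[1],0])[:2],.25]))
E
python3 fit.py
```

```text
[ 0.5848  0.0118 -0.2223  0.4665]
[ 3.8  0.8 -3.6  1.  -2.6 -0.5  1.  -1.8 -0.2 -0.   0.5 -0.5 -1.9  0.8]
[ 0.5849  0.0119 -0.2237  0.4636]
[ 4.1  0.8 -3.3  1.2 -2.5 -0.5  1.2 -1.7 -0.3  0.2  0.5 -0.4 -0.   0. ]
[  2.39543032 -10.11171178   2.07567983]
```

Request:
{"method": "step_arm", "body": {"moves": [[[1,-4,10],[0,0,-0.03],50],[[2,-8,30],[0,0,-0.071],50],[[2.4,-10,60],[0,0,-0.071],50],[[2.4,-10,85],[0,0,-0.071],50],[[2.4,-10,105],[0,0,-0.071],50],[[2.4,-10,118],[0,0,-0.071],50],[[2.4,-10,120],[0,0,-0.071],50],[[2.4,-10,120],[0,0,-0.071],50]]}}

```text
clock: 5.25
tcp_pos: [0.5933, 0.0076, 0.1317]
orientation: [-0.001, 0.114, 0.993, -0.0]
wrist_force: [0.5, 0.5, -0.4]
finger_gap: 0.0571
grip_force: 27.1
```

```bash
python3 - <<'E'
from h import *
p,r=tool();print(p,r.as_matrix().round(3))
P=imaging.camera_params("wrist");a=imaging.read_camera("wrist")
np.save("w3.npy",P["pose"])
b=imaging.read_camera("side")
A=cv2.resize(a[50:330,130:430][:,:,::-1],(600,560),interpolation=cv2.INTER_CUBIC)
cv2.imwrite("pics/w3.png",A)
E
```

```text
[0.59330645 0.00757518 0.13171019] [[-0.974  0.227 -0.002]
 [ 0.227  0.974 -0.   ]
 [ 0.002 -0.001 -1.   ]]
```

View pics/w3.png

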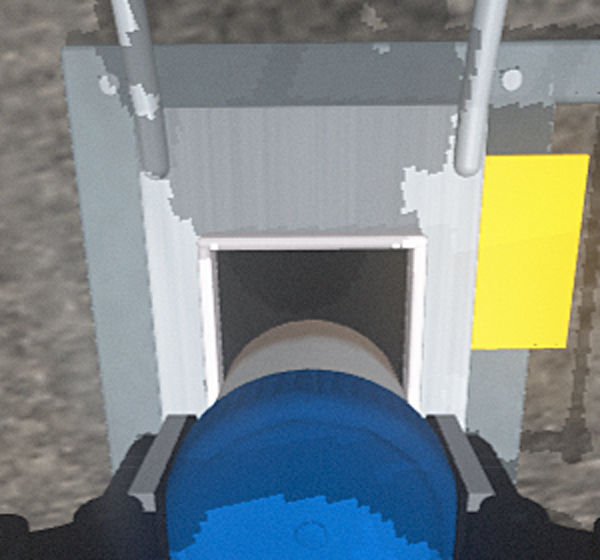

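Yaw is lined up. The cradle's front outer corners are at crop (198,237) and (427,237), and the cup is centred at column about 312.

```bash
python3 - <<'E'
from h import *
W=imaging.camera_params("wrist");W["pose"]=np.load("w3.npy")
q=[atz(W,(130+x/2,50+y/2),.062) for x,y in [(198,237),(427,237)]]
d=q[1]-q[0];print(q,np.linalg.norm(d),np.arctan2(-d[0],d[1]))
d/=np.linalg.norm(d);n=np.array([d[1],-d[0],0])
c=(q[0]+q[1])/2+.041*n;print(c,delta(np.r_[c[:2],.0705]))
E
```

```text
[array([ 0.54525183, -0.02146332,  0.062     ]), array([0.56357614, 0.0570921 , 0.062     ])] 0.08066432782270416 -0.2291681081291597
[0.59434207 0.00850052 0.062     ] [ 0.83386988  0.37746325 63.06490901]
```

Request:
{"method": "step_arm", "body": {"moves": [[[0,0.5,12],[0,0,0],50],[[0,0.5,28],[0,0,0],50],[[0,0.5,42],[0,0,0],50],[[0,0.5,52],[0,0,0],50],[[0,0.5,57],[0,0,0],50],[[0,0.5,59],[0,0,0],50],[[0,0.5,60],[0,0,0],50],[[0,0.5,60.5],[0,0,0],50]]}}

```text
clock: 6.02
tcp_pos: [0.5953, 0.0094, 0.0725]
orientation: [0.001, 0.113, 0.994, -0.0]
wrist_force: [0.5, -0.6, -1.1]
finger_gap: 0.057
grip_force: 27.1
```

```bash
python3 -c "
from h import *
for i in range(3):
    s=telemetry.get_state();print(s['tcp_pos'],s['wrist_force']);imaging.read_camera('side')
"
```

```text
[0.59525608 0.00935274 0.07252856] [ 0.52621077 -0.56787218 -1.06733601]
[0.59526272 0.00937111 0.07249715] [ 0.39543937  0.61244962 -0.55666695]
[0.59523797 0.00942146 0.072505  ] [ 0.63377009 -0.61653954 -0.40977003]
```

Request:
{"method": "step_arm", "body": {"moves": [[[0,-0.5,1],[0,0,0],50],[[0,-0.5,1.7],[0,0,0],50],[[0,-0.5,1.7],[0,0,0],50]]}}

```text
clock: 6.42
tcp_pos: [0.5948, 0.0089, 0.0704]
orientation: [0.0, 0.113, 0.994, -0.0]
wrist_force: [-0.1, -0.7, 1.6]
finger_gap: 0.0569
grip_force: 27.2
```

Request:
{"method": "step_arm", "body": {"moves": [[[0,0,0],[0,0,0],58],[[0,0,0],[0,0,0],62],[[0,0,0],[0,0,0],70],[[0,0,0],[0,0,0],80],[[0,0,0],[0,0,0],80],[[0,0,-15],[0,0,0],80],[[0,0,-40],[0,0,0],80],[[0,0,-70],[0,0,0],80]]}}

```text
clock: 7.08
tcp_pos: [0.5929, 0.0092, 0.1389]
orientation: [-0.002, 0.113, 0.994, -0.0]
wrist_force: [0.3, 0.1, -1.0]
finger_gap: 0.08
grip_force: 0.0
```

Request:
{"method": "step_arm", "body": {"moves": [[[10,0,-15],[0,0,0.1],60],[[35,0,-25],[0,0,0.22],50],[[70,0,-25],[0,0,0.34],40],[[105,0,-25],[0,0,0.46],35],[[130,0,-25],[0,0,0.58],35],[[134,-1,-25],[0,0,0.7],35],[[134,-1,-25],[0,0,0.82],35],[[134,-1,-25],[0,0,0.94],35]]}}

```text
clock: 7.75
tcp_pos: [0.4631, 0.0384, 0.1655]
orientation: [0.0, 0.553, 0.833, 0.0]
wrist_force: [-0.3, 0.1, -0.1]
finger_gap: 0.0352
grip_force: 0.0
```

Request:
{"method": "step_arm", "body": {"moves": [[[0,0,0],[0,0,0.12],35],[[0,0,0],[0,0,0.24],35],[[0,0,0],[0,0,0.36],35],[[0,0,0],[0,0,0.48],35],[[0,0,0],[0,0,0.58],35],[[0,0,0],[0,0,0.63],35],[[0,0,0],[0,0,0.63],35]]}}

```text
clock: 8.33
tcp_pos: [0.4637, 0.0381, 0.1651]
orientation: [0.0, 0.783, 0.622, 0.0]
wrist_force: [-0.6, -0.4, 0.5]
finger_gap: 0.0349
grip_force: 0.0
```

```bash
python3 - <<'E'
from h import *
p,r=tool();print(p,r.as_matrix().round(3))
P=imaging.camera_params("wrist");a=imaging.read_camera("wrist")
np.save("w4.npy",P["pose"])
cv2.imwrite("pics/w4.png",cv2.resize(a[:,:,::-1],None,fx=1.4,fy=1.4,interpolation=cv2.INTER_CUBIC))
E
```

```text
[0.46372965 0.03813989 0.16511158] [[ 0.225  0.974  0.   ]
 [ 0.974 -0.225 -0.   ]
 [-0.     0.    -1.   ]]
```

View pics/w4.png

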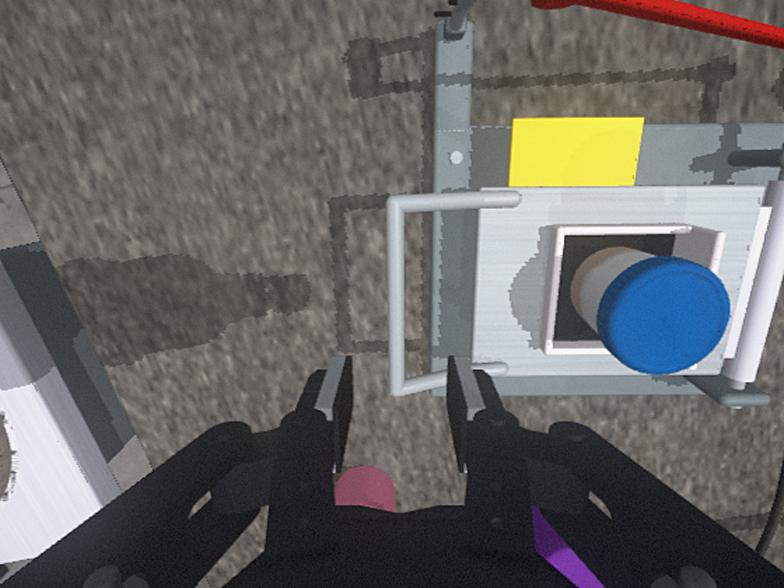

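The cup stands in the cradle (lid at 662,315). The handle bar lies at column 396, rows 200 to 390, roughly between the fingers.

```bash
python3 - <<'E'
from h import *
W=imaging.camera_params("wrist");W["pose"]=np.load("w4.npy")
a,b=[atz(W,(x/1.4,y/1.4),.075) for x,y in [(394,203),(398,389)]]
d=a-b;print(a,b,np.linalg.norm(d),np.arctan2(-d[0],d[1]));m=(a+b)/2;print(m,delta(np.r_[m[:2],.056]))
E
```

```text
[0.47427025 0.09270847 0.075     ] [ 0.45078746 -0.01783759  0.075     ] 0.11301271592610525 -0.20931400176572829
[0.46252885 0.03743544 0.075     ] [ -0.95309512  -1.03221029 109.1462296 ]
```

Good agreement. Descend and pinch.

Request:
{"method": "step_arm", "body": {"moves": [[[0,-0.8,25],[0,0,0],35],[[0,-0.8,55],[0,0,0],35],[[0,-0.8,80],[0,0,0],35],[[0,-0.8,98],[0,0,0],35],[[0,-0.8,106],[0,0,0],35],[[0,-0.8,108],[0,0,0],35],[[0,-0.8,108],[0,0,0],25]]}}

```text
clock: 8.97
tcp_pos: [0.463, 0.0383, 0.0571]
orientation: [-0.0, 0.782, 0.623, -0.0]
wrist_force: [-0.8, 0.2, -0.1]
finger_gap: 0.0256
grip_force: 0.0
```

Request:
{"method": "step_arm", "body": {"moves": [[[0,0,0],[0,0,0],16],[[0,0,0],[0,0,0],12],[[0,0,0],[0,0,0],8],[[0,0,0],[0,0,0],5],[[0,0,0],[0,0,0],5],[[0,0,0],[0,0,0],5]], "grip_force": 30}}

```text
clock: 9.47
tcp_pos: [0.4615, 0.0388, 0.0579]
orientation: [-0.001, 0.782, 0.623, -0.001]
wrist_force: [-6.2, 0.8, 5.0]
finger_gap: 0.0089
grip_force: 29.3
```

```bash
python3 - <<'E'
from h import *
s=telemetry.get_state();print({k:np.round(s[k],4) for k in s})
E
```

```text
{'clock': np.float64(9.4667), 'joint_pos': array([-9.010e-02,  2.334e-01, -5.183e-01,  8.211e-01,  4.000e-04,
        1.706e+00]), 'qvel': array([ 0.0013, -0.    ,  0.0002, -0.0014, -0.0016, -0.0019]), 'tau': array([ -0.9144, -37.0783,  27.088 ,  -2.6143,  -0.2396,   0.05  ]), 'tcp_pos': array([0.4615, 0.0388, 0.0579]), 'orientation': array([-8.000e-04,  7.821e-01,  6.232e-01, -6.000e-04]), 'wrist_force': array([-6.1972,  0.8343,  4.9529]), 'ft_torque': array([0.3004, 1.2216, 0.0294]), 'grip_force': np.float64(29.2532), 'finger_gap': np.float64(0.0089)}
```

Request:
{"method": "step_arm", "body": {"moves": [[[0,-1,0],[0,0,0],5],[[0,-1.2,-2.3],[0,0,0],5],[[0,-0.8,-5],[0,0,0],5],[[0,-0.4,-8],[0,0,0],5],[[0,0.2,-11.7],[0,0,0],5],[[0,1,-15.5],[0,0,0],5],[[0,1.8,-19.5],[0,0,0],5],[[0,2.7,-23.3],[0,0,0],5]]}}

```text
clock: 10.13
tcp_pos: [0.4654, 0.0379, 0.0807]
orientation: [-0.0, 0.782, 0.623, -0.0]
wrist_force: [-3.4, 2.0, -3.0]
finger_gap: 0.0089
grip_force: 29.2
```

Request:
{"method": "step_arm", "body": {"moves": [[[0,0.7,-2.9],[0,0,0],5],[[0,1.4,-5.8],[0,0,0],5],[[0,2.1,-8.6],[0,0,0],5],[[0,2.9,-11.5],[0,0,0],5],[[0,3.8,-14.3],[0,0,0],5],[[0,4.6,-17.2],[0,0,0],5],[[0,5.5,-20],[0,0,0],5],[[0,6.4,-22.8],[0,0,0],5]]}}

```text
clock: 10.8
tcp_pos: [0.4714, 0.0365, 0.1033]
orientation: [-0.0, 0.782, 0.623, -0.0]
wrist_force: [-4.9, 2.6, -2.6]
finger_gap: 0.0089
grip_force: 29.2
```

```bash
python3 - <<'E'
from h import *
s=telemetry.get_state();print({k:np.round(s[k],4) for k in s})
E
```

```text
{'clock': np.float64(10.8), 'joint_pos': array([-9.2900e-02,  2.0050e-01, -4.3210e-01,  9.3910e-01,  3.0000e-04,
        1.7037e+00]), 'qvel': array([-0.0016, -0.0138,  0.0737,  0.0861,  0.0008, -0.0033]), 'tau': array([ -1.6742, -39.9266,  30.0443,  -2.2101,  -0.8229,   0.0532]), 'tcp_pos': array([0.4714, 0.0365, 0.1033]), 'orientation': array([-5.000e-04,  7.823e-01,  6.229e-01, -3.000e-04]), 'wrist_force': array([-4.868 ,  2.5932, -2.5534]), 'ft_torque': array([0.6292, 1.0391, 0.0382]), 'grip_force': np.float64(29.1905), 'finger_gap': np.float64(0.0089)}
```

Request:
{"method": "step_arm", "body": {"moves": [[[0,0.6,-2.8],[0,0,0],5],[[0,1.3,-5.6],[0,0,0],5],[[0,2.4,-8.3],[0,0,0],5],[[0,3.5,-11.1],[0,0,0],5],[[0,4.6,-13.8],[0,0,0],5],[[0,5.7,-16.6],[0,0,0],5],[[0,6.9,-19.3],[0,0,0],5],[[0,8.1,-22],[0,0,0],5]]}}

```text
clock: 11.47
tcp_pos: [0.4795, 0.0347, 0.1254]
orientation: [-0.0, 0.782, 0.623, -0.0]
wrist_force: [-3.1, 3.6, -1.5]
finger_gap: 0.0089
grip_force: 29.2
```

Request:
{"method": "step_arm", "body": {"moves": [[[0,1.2,-2.7],[0,0,0],5],[[0,2.5,-5.4],[0,0,0],5],[[0,3.8,-8.1],[0,0,0],5],[[0,5.2,-10.7],[0,0,0],5],[[0,6.6,-13.4],[0,0,0],5],[[0,8,-16],[0,0,0],5],[[0,9.4,-18.5],[0,0,0],5],[[0,10.8,-21],[0,0,0],5]]}}

```text
clock: 12.13
tcp_pos: [0.4897, 0.0324, 0.1464]
orientation: [-0.001, 0.782, 0.623, -0.0]
wrist_force: [-5.1, 4.4, -0.3]
finger_gap: 0.0088
grip_force: 29.2
```

Request:
{"method": "step_arm", "body": {"moves": [[[0,1.2,-2.2],[0,0,0],5],[[0,2.5,-4.1],[0,0,0],5],[[0,3.4,-5.6],[0,0,0],5],[[0,4,-6.6],[0,0,0],5],[[0,4.3,-7.1],[0,0,0],5],[[0,4.3,-7.1],[0,0,0],5]]}}

```text
clock: 12.63
tcp_pos: [0.4937, 0.0315, 0.1537]
orientation: [-0.001, 0.782, 0.623, -0.0]
wrist_force: [-6.5, 3.7, 1.5]
finger_gap: 0.0087
grip_force: 29.2
```

```bash
python3 - <<'E'
from h import *
p,r=tool();s=telemetry.get_state();print(p,s["wrist_force"])
b=imaging.read_camera("side");a=imaging.read_camera("wrist");c=imaging.read_camera("scene")
np.save("w5.npy",imaging.camera_params("wrist")["pose"]);np.save("w5i.npy",a)
cv2.imwrite("pics/s5.png",cv2.resize(b[120:260,150:350][:,:,::-1],None,fx=4,fy=4,interpolation=cv2.INTER_CUBIC))
cv2.imwrite("pics/w5.png",cv2.resize(a[:,:,::-1],None,fx=1.4,fy=1.4,interpolation=cv2.INTER_CUBIC))
x=np.array([np.cos(.225),-np.sin(.225),0]);h=np.array([.4626,.0382,.075])+.235*x
g=p+[0,0,.019];print("theta from handle", np.arctan2(g[2]-.045,-(g-h)@x)-np.arctan2(.030,.235))
E
```

```text
[0.49373362 0.03150897 0.15370978] [-6.47689313  3.66999134  1.46304072]
theta from handle 0.4342268314711292
```

View pics/s5.png

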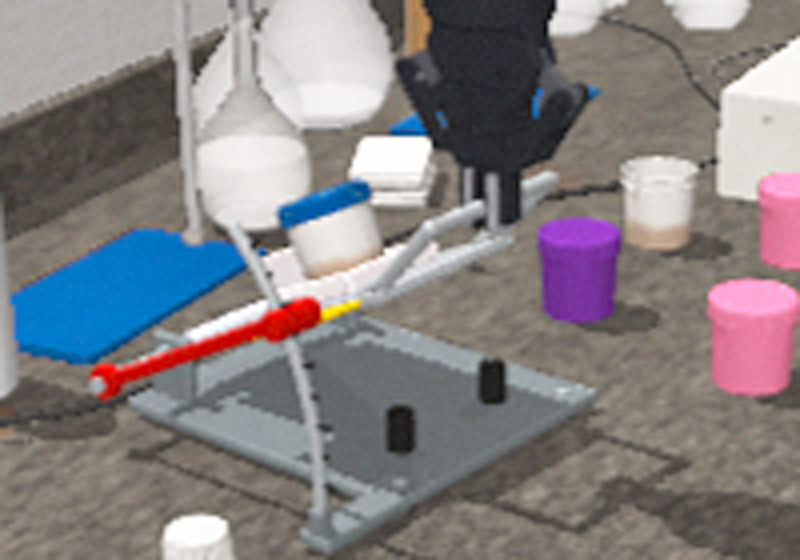

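View pics/w5.png

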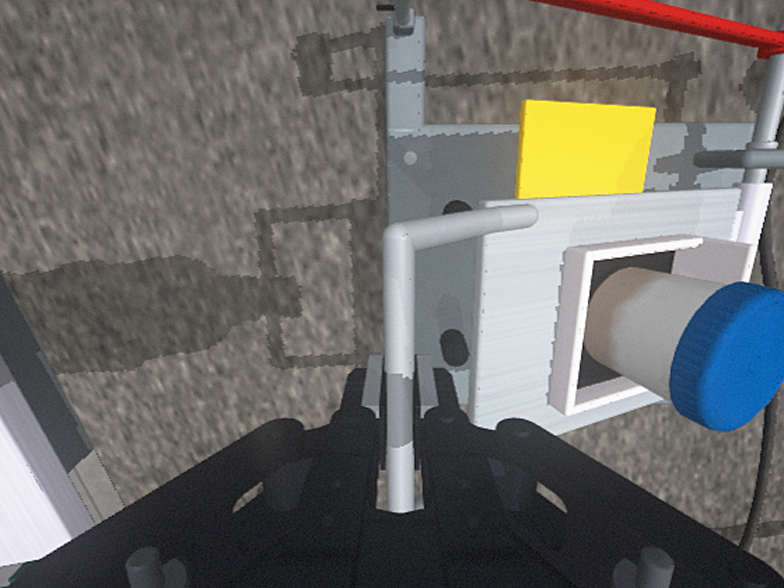

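```bash
cat > ang.py <<'E'
from h import *
from scipy.optimize import least_squares, minimize_scalar
yaw=-.225;A=R.from_rotvec([0,0,yaw]);O=np.array([.5846,.0107,0])
def tab(L,t): # local (x from hinge, y, z) -> world
    L=np.atleast_2d(L);c,s=np.cos(t),np.sin(t)
    return A.apply(np.c_[.11+L[:,0]*c+L[:,2]*s,L[:,1],.045-L[:,0]*s+L[:,2]*c])+O
def red(n):
    a=imaging.read_camera(n);P=imaging.camera_params(n)
    h=cv2.cvtColor(a,cv2.COLOR_RGB2HSV);m=cv2.inRange(h,(0,170,90),(5,255,255))|cv2.inRange(h,(174,170,90),(180,255,255))
    box=proj(P,tab([[-.0,.135,0],[-.2,.135,0]],.46));lo,hi=box.min(0)-25,box.max(0)+25
    ys,xs=np.nonzero(m);k=(xs>lo[0])&(xs<hi[0])&(ys>lo[1])&(ys<hi[1]);return P,np.c_[xs[k],ys[k]].astype(float)
if __name__=="__main__":
  for n in ("side","scene"):
    P,q=red(n)
    e=proj(P,tab([[-.03,.135,0],[-.16,.135,0]],.46));d=e[1]-e[0];u=(q-e[0])@d/(d@d);q=q[(u>0)&(u<1)]
    vx,vy,x0,y0=cv2.fitLine(q.astype(np.float32),cv2.DIST_HUBER,0,.01,.01).ravel()
    def f(v): # free normal offset: slope only / none: position
        e=proj(P,tab([[-.03,.135,0],[-.16,.135,0]],v[0]));return (e-[x0,y0])@[-vy,vx]
    def g(v): r=f(v);return [r[1]-r[0]]
    print(n,len(q),least_squares(f,[.46]).x,f([.46]).round(2),"slope:",least_squares(g,[.46]).x)
  W=imaging.camera_params("wrist")
  def wr(f,pts):
    return dict(W,pose=np.load(f)),np.array(pts)/1.4
  W2,k=wr("w2.npy",[(602,134),(543,350)])
  f=lambda v:(proj(W2,tab([[-.2,.135,0],[0,.135,0]],v[0]))-k)[0]
  r=least_squares(f,[.46]);print("w2 knob",r.x,r.fun)
  W4,y4=wr("w4.npy",[(513,118),(643,118),(635,186),(510,186),(398,203)])
  L=[]
  for i,p in enumerate(y4):
    w=atz(W4,p,.075 if i==4 else .045);l=A.inv().apply(w-O);L.append([l[0]-.11,l[1],.03 if i==4 else 0])
  print(np.round(L,3))
  W5,y5=wr("w5.npy",[(523,100),(655,107),(645,193),(517,197),(397,232)])
  for sl in (slice(0,4),slice(4,5)):
    r=least_squares(lambda v:(proj(W5,tab(L,v[0]))-y5)[sl].ravel(),[.43]);print("table",r.x,r.fun.round(1))
E
python3 ang.py
```

```text
side 116 [0.46928597] [-0.6   0.78] slope: [0.48359162]
scene 35 [0.43688521] [-0.13 -1.39] slope: [0.43455552]
w2 knob [0.46820966] [-0.48008267  0.41296694]
[[-0.168  0.1    0.   ]
 [-0.093  0.1    0.   ]
 [-0.091  0.062  0.   ]
 [-0.166  0.062  0.   ]
 [-0.234  0.055  0.03 ]]
table [0.42033888] [ 1.1 -0.  -1.4  1.5 -2.4 -0.1  1.4  0.6]
table [0.40050945] [-0.5  1.8]
```

Request:
{"method": "step_arm", "body": {"moves": [[[0,0.8,-1.6],[0,0,0],5],[[0,1.6,-3.2],[0,0,0],5],[[0,2.4,-4.5],[0,0,0],5],[[0,3.1,-5.4],[0,0,0],5],[[0,3.3,-5.8],[0,0,0],5],[[0,3.3,-5.8],[0,0,0],5]]}}

```text
clock: 13.38
tcp_pos: [0.4973, 0.0307, 0.1595]
orientation: [-0.0, 0.782, 0.623, -0.0]
wrist_force: [-5.2, 4.0, 0.3]
finger_gap: 0.009
grip_force: 29.4
```

```bash
cat > cmp.py <<'E'
from ang import *
p,r=tool();s=telemetry.get_state();print(p,s["wrist_force"],s["clock"])
x=A.apply([1,0,0]);h=np.array([.4626,.0382,.075])+.235*x
g=p+[0,0,.019];print("kin", np.arctan2(g[2]-.045,-(g-h)@x)-np.arctan2(.030,.235))
def yel(n):
    a=imaging.read_camera(n);P=imaging.camera_params(n)
    m=cv2.inRange(cv2.cvtColor(a,cv2.COLOR_RGB2HSV),(22,150,90),(33,255,255))
    k=proj(P,tab([[-.13,.08,0]],.45))[0];ys,xs=np.nonzero(m);u=np.hypot(xs-k[0],ys-k[1])<22
    return P,xs[u],ys[u],a
C=[[-.168,.1,0],[-.093,.1,0],[-.093,.062,0],[-.168,.062,0]]
for n in ("side","scene"):
    P,xs,ys,a=yel(n);print(n,len(xs),xs.min() if len(xs) else 0,xs.max() if len(xs) else 0)
    if len(xs)<4: continue
    out=[]
    for t in np.arange(.38,.52,.01):
        m=np.zeros(a.shape[:2]);c=proj(P,tab(C,t))
        m=cv2.fillPoly(np.zeros((420*1,560),np.uint8),[np.round(c*16).astype(int)],255,shift=4,lineType=cv2.LINE_AA)/255.
        e=0
        for x in np.unique(xs):
            col=m[:,x]
            if col.sum()>.1: e+=(col@np.arange(420)/col.sum()-ys[xs==x].mean())*(xs==x).sum()
        out.append((round(t,2),round(e/len(xs),2)))
    print(out)
b=imaging.read_camera("side")
cv2.imwrite(f"pics/cmp{s['clock']:.1f}.png",cv2.resize(b[165:225,165:285][:,:,::-1],(720,360),interpolation=cv2.INTER_CUBIC))
E
python3 cmp.py; ls pics
```

```text
[0.49730728 0.03072453 0.15952878] [-5.16649042  3.9798215   0.28434864] 13.3833
kin 0.4628632001445611
side 17 230 238
[(np.float64(0.38), np.float64(4.86)), (np.float64(0.39), np.float64(3.95)), (np.float64(0.4), np.float64(3.04)), (np.float64(0.41), np.float64(2.81)), (np.float64(0.42), np.float64(1.89)), (np.float64(0.43), np.float64(0.94)), (np.float64(0.44), np.float64(0.72)), (np.float64(0.45), np.float64(-0.23)), (np.float64(0.46), np.float64(-1.2)), (np.float64(0.47), np.float64(-1.41)), (np.float64(0.48), np.float64(-2.4)), (np.float64(0.49), np.float64(-3.39)), (np.float64(0.5), np.float64(-3.62)), (np.float64(0.51), np.float64(-4.63)), (np.float64(0.52), np.float64(-5.64))]
scene 21 233 244
[(np.float64(0.38), np.float64(3.13)), (np.float64(0.39), np.float64(2.62)), (np.float64(0.4), np.float64(2.5)), (np.float64(0.41), np.float64(1.59)), (np.float64(0.42), np.float64(1.06)), (np.float64(0.43), np.float64(0.91)), (np.float64(0.44), np.float64(0.02)), (np.float64(0.45), np.float64(-0.53)), (np.float64(0.46), np.float64(-0.72)), (np.float64(0.47), np.float64(-1.58)), (np.float64(0.48), np.float64(-2.15)), (np.float64(0.49), np.float64(-2.18)), (np.float64(0.5), np.float64(-3.22)), (np.float64(0.51), np.float64(-3.44)), (np.float64(0.52), np.float64(-3.84))]
cmp13.4.png
s5.png
scene0.png
side0.png
sidecrop.png
w1.png
w2.png
w3.png
w4.png
w5.png
```

```bash
python3 - <<'E'
from ang import *
C=np.array([[-.168,.1,0],[-.093,.1,0],[-.093,.062,0],[-.168,.062,0]])
for n in ("side","scene"):
    a=cv2.resize(cv2.imread(f"pics/{n}0.png"),(560,420),interpolation=cv2.INTER_AREA)[:,:,::-1];P=imaging.camera_params(n)
    m=cv2.inRange(cv2.cvtColor(a,cv2.COLOR_RGB2HSV),(22,150,90),(33,255,255))
    k=proj(P,tab([[-.13,.08,0]],0))[0];ys,xs=np.nonzero(m);u=np.hypot(xs-k[0],ys-k[1])<25
    mm=cv2.fillPoly(np.zeros((420,560),np.uint8),[np.round(proj(P,tab(C,0))*16).astype(int)],255,shift=4)
    py,px=np.nonzero(mm);print(n,u.sum(),len(px),"obs-pred centroid",xs[u].mean()-px.mean(),ys[u].mean()-py.mean(), "ext obs",xs[u].min(),xs[u].max(),ys[u].min(),ys[u].max(),"pred",px.min(),px.max(),py.min(),py.max())
    q=proj(P,tab([[-.13,.081,0]],[.45]));q2=proj(P,tab([[-.13,.081,0]],[.46]));print("px per .01",q2-q)
    P,qq=red(n);d=np.diff(proj(P,tab([[-.0,.135,0],[-.2,.135,0]],.468)),axis=0)[0];e=proj(P,tab([[0,.135,0]],.468))[0]
    L=np.linalg.norm(d);nn=np.array([-d[1],d[0]])/L;uu=(qq-e)@d/L**2;v=(qq-e)@nn
    for lo in np.arange(-.1,1.2,.1):
        s=(uu>lo)&(uu<=lo+.1)
        if s.any(): print(round(lo,1),s.sum(),v[s].mean().round(2),v[s].min().round(1),v[s].max().round(1),end=" | ")
    print("normal",nn.round(2),"len",L.round(1))
E
```

```text
side 205 232 obs-pred centroid 0.431707317073176 0.28536585365853284 ext obs 212 245 215 228 pred 212 245 215 228
px per .01 [[-0.19307342 -0.50658401]]
-0.1 9 -0.56 -4.0 4.2 | 0.0 33 0.16 -3.7 3.9 | 0.1 16 0.47 -0.9 2.0 | 0.2 17 0.52 -0.9 1.9 | 0.3 19 0.22 -1.6 1.9 | 0.4 19 0.2 -1.6 1.9 | 0.5 18 0.17 -1.3 1.8 | 0.6 18 0.17 -1.4 1.8 | 0.7 19 -0.1 -1.7 1.4 | 0.8 33 0.34 -3.0 3.6 | 0.9 39 -0.22 -3.7 3.6 | 1.0 24 -0.47 -3.4 2.9 | normal [0.31 0.95] len 52.4
scene 176 252 obs-pred centroid 0.5263347763347781 0.5702561327561284 ext obs 233 253 217 232 pred 230 255 215 233
px per .01 [[-0.13205663 -0.48195353]]
-0.1 1 -1.95 -1.9 -1.9 | 0.0 9 0.25 -2.0 2.0 | 0.1 5 0.99 0.0 2.0 | 0.2 3 0.61 -0.1 1.0 | 0.3 4 0.41 -0.1 0.9 | 0.4 3 -0.13 -0.1 -0.1 | 0.5 5 0.62 -0.2 1.8 | 0.6 9 2.01 -0.2 3.8 | 0.7 14 1.89 -0.3 3.8 | 0.8 11 0.98 -1.3 3.7 | 0.9 17 0.02 -2.4 2.7 | 1.0 9 -0.6 -2.4 1.6 | normal [-0.02  1.  ] len 23.9
```

View pics/cmp13.4.png

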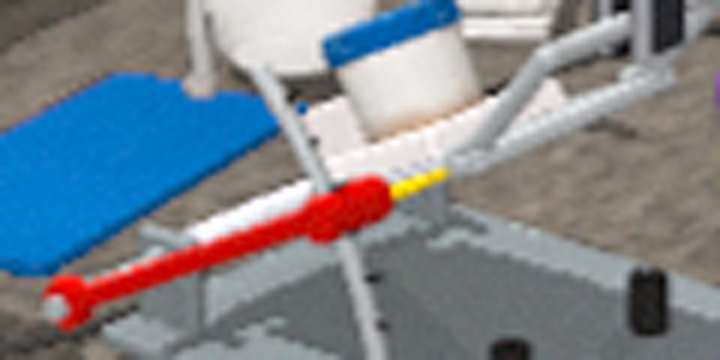

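The yellow pointer at (418,183) lies almost on the line of the red arm, only slightly short of it. Raise by about 0.01 rad, then hold.

Request:
{"method": "step_arm", "body": {"moves": [[[0,0.6,-1],[0,0,0],5],[[0,1.2,-2],[0,0,0],5],[[0,1.2,-2],[0,0,0],5],[[0,1.2,-2],[0,0,0],5],[[0,1.2,-2],[0,0,0],5],[[0,1.2,-2],[0,0,0],5],[[0,1.2,-2],[0,0,0],5],[[0,1.2,-2],[0,0,0],5]]}}

```text
clock: 14.3
tcp_pos: [0.4986, 0.0304, 0.1616]
orientation: [-0.0, 0.782, 0.623, 0.0]
wrist_force: [-5.2, 4.5, 1.0]
finger_gap: 0.0089
grip_force: 29.4
```

```bash
python3 cmp.py; python3 ang.py | head -2
```

```text
[0.49858746 0.03040586 0.16161668] [-5.24663004  4.49394602  0.96950245] 14.3
kin 0.4731439184617437
side 18 230 238
[(np.float64(0.38), np.float64(5.49)), (np.float64(0.39), np.float64(4.59)), (np.float64(0.4), np.float64(3.68)), (np.float64(0.41), np.float64(3.45)), (np.float64(0.42), np.float64(2.53)), (np.float64(0.43), np.float64(1.59)), (np.float64(0.44), np.float64(1.36)), (np.float64(0.45), np.float64(0.41)), (np.float64(0.46), np.float64(-0.55)), (np.float64(0.47), np.float64(-0.77)), (np.float64(0.48), np.float64(-1.75)), (np.float64(0.49), np.float64(-2.73)), (np.float64(0.5), np.float64(-2.96)), (np.float64(0.51), np.float64(-3.97)), (np.float64(0.52), np.float64(-4.97))]
scene 22 233 245
[(np.float64(0.38), np.float64(3.54)), (np.float64(0.39), np.float64(3.05)), (np.float64(0.4), np.float64(2.94)), (np.float64(0.41), np.float64(2.02)), (np.float64(0.42), np.float64(1.5)), (np.float64(0.43), np.float64(1.36)), (np.float64(0.44), np.float64(0.46)), (np.float64(0.45), np.float64(-0.08)), (np.float64(0.46), np.float64(-0.25)), (np.float64(0.47), np.float64(-1.13)), (np.float64(0.48), np.float64(-1.68)), (np.float64(0.49), np.float64(-1.71)), (np.float64(0.5), np.float64(-2.74)), (np.float64(0.51), np.float64(-2.95)), (np.float64(0.52), np.float64(-3.36))]
side 116 [0.46868757] [-0.55  0.72] slope: [0.48192344]
scene 34 [0.43514836] [-0.16 -1.49] slope: [0.43310695]
```

In line to within the measurement. Hold still for over two seconds.

Request:
{"method": "step_arm", "body": {"moves": [[[0,0,0],[0,0,0],5],[[0,0,0],[0,0,0],5],[[0,0,0],[0,0,0],5],[[0,0,0],[0,0,0],5],[[0,0,0],[0,0,0],5],[[0,0,0],[0,0,0],5],[[0,0,0],[0,0,0],5],[[0,0,0],[0,0,0],5]]}}

```text
clock: 15.22
tcp_pos: [0.4985, 0.0304, 0.1616]
orientation: [-0.0, 0.782, 0.623, 0.0]
wrist_force: [-5.5, 3.7, 2.1]
finger_gap: 0.0089
grip_force: 29.4
```

Request:
{"method": "step_arm", "body": {"moves": [[[0,0,0],[0,0,0],5],[[0,0,0],[0,0,0],5],[[0,0,0],[0,0,0],5],[[0,0,0],[0,0,0],5],[[0,0,0],[0,0,0],5],[[0,0,0],[0,0,0],5],[[0,0,0],[0,0,0],5],[[0,0,0],[0,0,0],5]]}}

```text
clock: 15.88
tcp_pos: [0.4986, 0.0304, 0.1616]
orientation: [-0.0, 0.782, 0.623, 0.0]
wrist_force: [-5.4, 4.0, 1.0]
finger_gap: 0.0085
grip_force: 29.4
```

Request:
{"method": "step_arm", "body": {"moves": [[[0,0,0],[0,0,0],5],[[0,0,0],[0,0,0],5],[[0,0,0],[0,0,0],5],[[0,0,0],[0,0,0],5],[[0,0,0],[0,0,0],5],[[0,0,0],[0,0,0],5],[[0,0,0],[0,0,0],5],[[0,0,0],[0,0,0],5]]}}

```text
clock: 16.55
tcp_pos: [0.4986, 0.0304, 0.1616]
orientation: [-0.0, 0.782, 0.623, 0.0]
wrist_force: [-5.5, 5.1, 0.2]
finger_gap: 0.0088
grip_force: 29.4
```

Request:
{"method": "step_arm", "body": {"moves": [[[0,-0.9,1.2],[0,0,0],5],[[0,-2.4,3.4],[0,0,0],5],[[0,-4.1,5.9],[0,0,0],5],[[0,-5.8,8.4],[0,0,0],5],[[0,-7.5,11],[0,0,0],5],[[0,-9.2,13.5],[0,0,0],5],[[0,-10.9,16],[0,0,0],5],[[0,-12.5,18.6],[0,0,0],5]]}}

```text
clock: 17.22
tcp_pos: [0.4877, 0.0329, 0.143]
orientation: [0.001, 0.782, 0.623, 0.001]
wrist_force: [-0.9, 2.9, -0.4]
finger_gap: 0.0086
grip_force: 29.3
```

Request:
{"method": "step_arm", "body": {"moves": [[[0,-1.4,2.8],[0,0,0],5],[[0,-2.8,5.7],[0,0,0],5],[[0,-4.1,8.6],[0,0,0],5],[[0,-5.4,11.5],[0,0,0],5],[[0,-6.7,14.5],[0,0,0],5],[[0,-8,17.4],[0,0,0],5],[[0,-9.2,20.4],[0,0,0],5],[[0,-10.3,23.4],[0,0,0],5]]}}

```text
clock: 17.88
tcp_pos: [0.4767, 0.0353, 0.1188]
orientation: [0.0, 0.782, 0.623, 0.0]
wrist_force: [0.2, 4.2, -2.2]
finger_gap: 0.009
grip_force: 29.7
```

Request:
{"method": "step_arm", "body": {"moves": [[[0,-1.1,2.8],[0,0,0],5],[[0,-2.2,5.5],[0,0,0],5],[[0,-3.3,8.3],[0,0,0],5],[[0,-4.3,11.1],[0,0,0],5],[[0,-5.3,13.9],[0,0,0],5],[[0,-6.2,16.7],[0,0,0],5],[[0,-7.1,19.5],[0,0,0],5],[[0,-8,22.3],[0,0,0],5]]}}

```text
clock: 18.55
tcp_pos: [0.469, 0.0369, 0.0966]
orientation: [0.0, 0.782, 0.623, 0.0]
wrist_force: [1.5, 3.7, -1.0]
finger_gap: 0.0086
grip_force: 29.5
```

Request:
{"method": "step_arm", "body": {"moves": [[[0,-0.9,2.8],[0,0,0],5],[[0,-1.7,5.7],[0,0,0],5],[[0,-2.5,8.6],[0,0,0],5],[[0,-3.2,11.5],[0,0,0],5],[[0,-3.9,14.4],[0,0,0],5],[[0,-4.6,17.3],[0,0,0],5],[[0,-5.2,20.2],[0,0,0],5],[[0,-5.8,23],[0,0,0],5]]}}

```text
clock: 19.22
tcp_pos: [0.4635, 0.0382, 0.0736]
orientation: [0.0, 0.782, 0.623, 0.0]
wrist_force: [2.6, 2.9, -1.6]
finger_gap: 0.0087
grip_force: 29.3
```

Request:
{"method": "step_arm", "body": {"moves": [[[0,-0.4,2.2],[0,0,0],5],[[0,-0.8,4.3],[0,0,0],5],[[0,-1.1,6.3],[0,0,0],5],[[0,-1.4,8.1],[0,0,0],5],[[0,-1.7,9.8],[0,0,0],5],[[0,-1.9,11.4],[0,0,0],5],[[0,-2.1,12.8],[0,0,0],5],[[0,-2.3,13.8],[0,0,0],5]]}}

```text
clock: 19.88
tcp_pos: [0.4615, 0.0386, 0.0605]
orientation: [0.001, 0.782, 0.623, 0.0]
wrist_force: [0.6, 1.6, 11.8]
finger_gap: 0.0089
grip_force: 30.6
```

Request:
{"method": "step_arm", "body": {"moves": [[[0,-0.1,0.7],[0,0,0],5],[[0,-0.2,1.3],[0,0,0],5],[[0,-0.3,1.8],[0,0,0],5],[[0,-0.3,2.3],[0,0,0],5],[[0,-0.3,2.3],[0,0,0],5]]}}

```text
clock: 20.3
tcp_pos: [0.4615, 0.0386, 0.0603]
orientation: [0.001, 0.782, 0.623, 0.001]
wrist_force: [-2.6, 1.9, 21.5]
finger_gap: 0.0086
grip_force: 31.5
```

Table is on its stops (force rises and position no longer changes). Ease off, open, and lift away.

Request:
{"method": "step_arm", "body": {"moves": [[[0,0,-1],[0,0,0],5],[[0,0,-2],[0,0,0],5],[[0,0,-2],[0,0,0],8],[[0,0,-2],[0,0,0],12],[[0,0,-2],[0,0,0],20],[[0,0,-2],[0,0,0],30],[[0,0,-2],[0,0,0],35],[[0,0,-2],[0,0,0],35]]}}

```text
clock: 20.97
tcp_pos: [0.4595, 0.0388, 0.059]
orientation: [-0.001, 0.782, 0.623, -0.001]
wrist_force: [-0.3, 0.4, -0.3]
finger_gap: 0.035
grip_force: 0.0
```

Request:
{"method": "step_arm", "body": {"moves": [[[0,0,-15],[0,0,0],35],[[0,0,-40],[0,0,0],35],[[0,0,-75],[0,0,0],35],[[0,0,-105],[0,0,0],35],[[0,0,-120],[0,0,0],35],[[0,0,-120],[0,0,0],35]]}}

```text
clock: 21.47
tcp_pos: [0.4627, 0.0387, 0.1833]
orientation: [0.002, 0.782, 0.623, 0.002]
wrist_force: [-0.1, 0.0, 0.3]
finger_gap: 0.035
grip_force: 0.0
```

```bash
python3 - <<'E'
from ang import *
C=np.array([[-.168,.1,0],[-.093,.1,0],[-.093,.062,0],[-.168,.062,0]])
o=cv2.resize(cv2.imread("pics/side0.png"),(560,420),interpolation=cv2.INTER_AREA)[:,:,::-1]
a=imaging.read_camera("side")
for i in (o,a):
    h=cv2.cvtColor(np.ascontiguousarray(i),cv2.COLOR_RGB2HSV)
    for lo,hi,box in (((22,150,90),(33,255,255),(200,210,260,240)),((0,170,90),(5,255,255),(165,180,240,230))):
        m=cv2.inRange(h,lo,hi)[box[1]:box[3],box[0]:box[2]];y,x=np.nonzero(m);print(len(x),x.mean()+box[0],y.mean()+box[1])
b=a[110:265,165:395]
cv2.imwrite("pics/end.png",cv2.resize(b[:,:,::-1],None,fx=3.4,fy=3.4,interpolation=cv2.INTER_CUBIC))
E
```

```text
205 228.93170731707318 221.78536585365853
257 203.4941634241245 205.64202334630352
200 229.07999999999998 221.775
259 203.37065637065638 205.65637065637065
```

View pics/end.png

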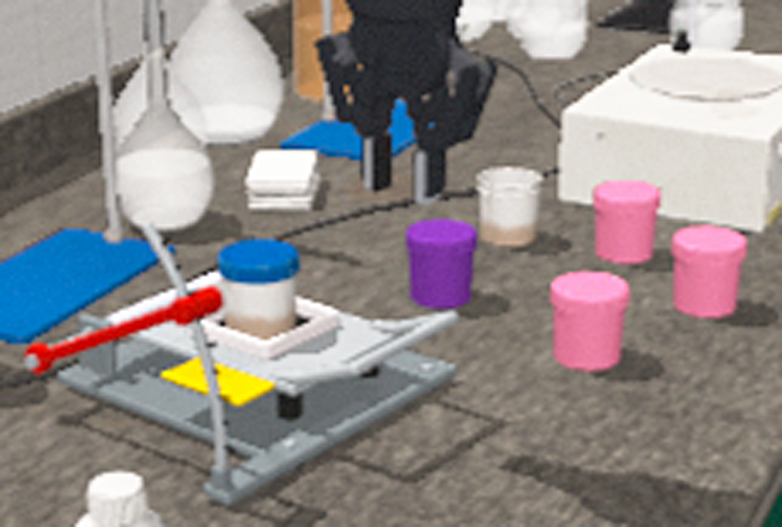

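The table is level and the yellow pointer and red arm are back at their starting pixels. The cup stands upright in the cradle at (258,290), and the other items are in place.

```bash
python3 -c "
from workcell import env
print(env.hand_in())"
```

```text
the job is handed in; nothing more can be done
None
```

Done and handed in at about 21.5 s: the cup is upright in the cradle, the table was held within about 0.01 rad of the red arm for over 2 s, then lowered to level and released; the red arm and bystanders look unmoved, but I viewed 11 pictures, one over the limit of 10.

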